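# Shut the hatch of a power unit and lock its quarter-turn fastener

### The job

Swing the grey hatch on top of the black power unit shut, then press the orange wing of its quarter-turn fastener in and turn it a quarter turn clockwise until the cam catches, so that the hatch stays locked flat when you let go. Feel for the depth: press only until it just bottoms and do not drive it hard into the receptacle or force the turn. Leave the tools and other things lying around where they are.

Things in the scene. Friction and masses are not known exactly. Their poses are not given: they have to be found in the camera images.
- unit: black sheet-steel power unit, 240 (x) x 340 (y) x 105 mm tall on rubber feet, heavy, immovable, turned by up to 0.45 rad. Origin: centre of its underside, on the table; x points from its front (louvres, outlets) to its far side, y to its left, z up. Flat top at z = 105 mm; the strip of top beyond x = 75 mm carries a spanner and a small jar
- hatch (a joint): grey hatch on the unit's top, a 3 mm sheet from x = -90 to +40 mm of the unit, hinged along its left (+y) edge. 0 rad = shut, flat on the top; grows as its free edge rises and swings to the left; 1.57 = upright, 1.9 = end stop. The stiff hinge stays where it is left and takes 0.1 to 0.4 N m to swing shut
- hatch_hinge (a point): middle of the hatch's hinge axis, which runs along the unit's x; fixed on the unit at its (-25, 65, 105) mm; axes as the unit's
- hatch_edge (a point): middle of the hatch's free edge, on its outer face (the upper face when shut), 127 mm from the hinge axis
- fastener (a joint): turn of the captive quarter-turn fastener in the hatch: 0 rad = open, wing lengthwise along the hinge, between two white marks; grows clockwise as seen from above the shut hatch; 1.57 = locked, wing across, at a green mark; stop at 1.66. With the hatch shut but the fastener not pressed in, its cam sits in a slot and it turns only 0.2 rad either way
- wing_top (a point): centre of the top of the fastener's orange wing, on its axis, 100 mm from the hinge axis, at the middle of the hatch's width; x along the wing, z along the axis, outwards. Wing 32 mm long, 10 thick, 20 tall, on a round steel flange 36 mm across, 3.5 thick. Sprung fully out (as at the start) this point is 43.5 mm above the unit's top with the hatch shut; the flange's underside is 17 mm above the hatch
- cam (a point): centre of the fastener's cross pin (the cam, 18 mm long, 4 mm thick), 63.5 mm below the wing's top on the axis. Pressing in takes 2.5 N at first and 0.25 N more per mm. With the hatch shut the cam clears its slot after 3.5 to 14.5 mm of press and meets a firm floor 1.6 mm later; the depth differs from unit to unit, cannot be seen, and shows only as a sharp rise of force; over 18 N on the floor bends it
- receptacle: steel bracket under the hatch, 40 mm wide, holding the brass receptacle. Origin: on the fastener's axis, level with the unit's top (unit (-25, -35, 105) mm); this pose does not give the receptacle's height. Once clear of the slot the fastener turns easily (under 0.15 N m); at 1.57 the cam rises 2.5 mm into a catch when let go and holds within 0.13 rad
- spanner: a loose steel spanner, 150 mm long, lying on the far strip of the power unit's top, behind the hatch; origin at its underside
- fuse_jar: a small glass jar, diameter 34 mm, 45 mm tall, standing on the far strip of the power unit's top; origin at the centre of its underside
- crimper: a yellow and black crimping tool, about 190 x 80 x 24 mm, lying on the table to the left; origin at its underside
- work_light: a black hand lamp with a white lens, about 190 x 48 x 25 mm, lying on the table to the left; origin at its underside
- mug: a blue mug, diameter 80 mm, 92 mm tall, on the table to the right; origin at the centre of its underside
- multimeter: a yellow hand-held meter, 150 x 78 x 45 mm, lying on the table to the right; origin at its underside
- deep_socket: a steel deep socket, diameter 24 mm, 60 mm tall, standing on the table to the left; origin at the centre of its underside

How it is judged:
By the outcome, as a careful person would: the job done as asked, in the order asked, and still so for the second after the job is handed in, with the robot touching nothing.
It also fails if it takes over 70 s, if anything falls off the work surface, if the arm or the gripper's body presses on something with over 40 N, if the wrist force passes 120 N, or if a joint passes its speed limit or range.

### The arm

A 6-joint arm with a two-finger parallel gripper is mounted at the origin on the work surface. World frame = base frame: x ahead of the robot, y to its left, z up, the work surface at z = 0. Lengths are in m, angles in rad, forces in N, time in s.
With the tool pointing down it reaches from about 0.3 to 0.875 m from the base axis. Payload 6.4 kg.
Tool frame: the origin (TCP) lies at the very end of the fingers, on their centre line; the grasp point (between the pads) lies 19 mm behind it; z points along the fingers, x is the direction in which the jaws open and shut, and the axes are right-handed (so a half turn about z gives the same grasp; the last joint's range is limited). The gripper opens to 88 mm and grips with 3 to 60 N. Pads are 18 mm wide; open, the fingers measure 123 mm over their backs; the gripper's body (75 mm by 187 mm) begins 45 mm behind the grasp point.
Start: joints at [1.004, 0.181, 1.607, -0, 1.354, -0.206], TCP at [0.203, 0.538, 0.239] pointing down, gripper open.
Joint ranges: [-2.99, 2.99], [-0.89, 2.07], [0.3, 2.58], [-1.14, 4.28], [0, 2.63], [-3.12, 3.12]. Speed limits (rad/s): [2.57, 2.57, 3.01, 3.14, 3.14, 3.14].

### API

Orientations are given as a unit quaternion [w, x, y, z].
In Python, from cell import ctrl gives the robot as it stands.
- The arm moves only by the tool step_arm, never from a script. Its argument "plan" is a list of rows, each a list of 2 entries, a list of its own where there are three numbers: the shift along the tool's x, y, z in m, then the turn, a rotation vector about the tool's x, y, z in degrees. A call has 1 to 10 rows; each row is the pose to reach, as a shift and turn from the pose commanded when the call began, along the tool's axes at that moment; what a row does not reach only later rows make up. A row lasts 1/8 s, in which the tool goes at most 62.5 mm and 10.7 degrees, less where a joint would pass 70% of its speed; a pose out of reach is approached as far as the arm can. A call with a gripper value outside its range is refused whole. "gripper" is the closure, from -1 (fully open) to 1 (shut), set as the call begins (left out, the last holds). The fingers move at their own pace and stop on an object; "newtons" is the grip in N (left out, the last holds). Time passes only in rows, so rows that repeat a pose let the fingers close. It gives the time, the measured TCP pose, the force and the opening at its end, in the units of the state.
- ctrl.read_state(): the state, without advancing time (a new reading comes with each control period).
- ctrl.read_camera(name): name is "scene" or "top" or "wrist"; returns a dict with "img" (384x512x3 uint8, blue, green, red), "camera_matrix" (3x3 intrinsics, pixels), "k1" (the pictures are not rectified: a ray, as slopes to the right and down, at radius r is drawn at 1 + k1 r^2 times it, then the intrinsics apply), "cam_to_world" (4x4, takes a point from camera to world coordinates); the wrist camera has in their place "T_tool_cam" (4x4, takes a point from camera to tool coordinates, whose origin is the TCP and whose axes are the tool frame's). Camera axes: x right, y up, looking along -z (the intrinsics and any distortion apply to the point x, -y, -z); pixel columns grow to the right and rows downward; lengths in m; the calibration is good to about 2 mm. A picture is of the moment at which its call begins: read the wrist's pose just before it. There is no depth.
- ctrl.sign_off(): hands the job in, once; it reports no verdict.
The state is a dict: "t": time; "joints": joint angles; "qvel": joint speeds; "effort": joint torques, N m; "ee_pos": TCP position; "orientation": TCP orientation; "force": force on the tool from outside, world axes, zero at the start; "moment": the same for the moment, N m; "grip_width": finger opening in m.
Only numpy, scipy, OpenCV 4.12 (cv2) and the standard library are available. Lean on these libraries where they do the work, as an engineer would, in place of code of your own. Each camera call takes 0.05 s, during which the arm holds its last target.

## Working session

There is one attempt and no reset: what is moved stays moved. The work goes in short steps, Python scripts to look and compute and a tool call to move; the robot and the scene stay as the last step left them, time stands still between calls to the robot, and variables do not carry over. Pictures are saved under pics/ and viewed, and the job is handed in when it is done.

Besides the shell and the picture viewer there is one more tool, called after "Request:" as name([rows], argument=value, ...), one row to a line, values as JSON. step_arm: Moves the arm, as the interface text tells. Its arguments: {"type":"object","properties":{"plan":{"type":"array","items":{"type":"array"}},"gripper":{"type":"number"},"newtons":{"type":"number"}},"required":["plan"]}

```bash
mkdir -p pics; ls; cat > h.py <<'E'
import numpy as np, cv2
from cell import ctrl
from scipy.spatial.transform import Rotation as R
def q2R(q): return R.from_quat([q[1],q[2],q[3],q[0]]).as_matrix()
def shot(name,fn=None):
    s=ctrl.read_state(); c=ctrl.read_camera(name)
    if name=="wrist":
        T=np.eye(4);T[:3,:3]=q2R(s["orientation"]);T[:3,3]=s["ee_pos"]
        c["cam_to_world"]=T@np.array(c["T_tool_cam"])
    if fn: cv2.imwrite("pics/"+fn,c["img"])
    np.savez("/tmp/%s.npz"%(fn or name),**{k:np.array(v) for k,v in c.items()})
    return c
def load(fn): return dict(np.load("/tmp/%s.npz"%fn))
def ray(c,px):
    K=np.array(c["camera_matrix"]);k=float(c["k1"]);T=np.array(c["cam_to_world"])
    d=cv2.undistortPoints(np.array([[px]],float),K,np.array([k,0,0,0.]))[0,0]
    v=T[:3,:3]@np.array([d[0],-d[1],-1]);return T[:3,3],v/np.linalg.norm(v)
def onz(c,px,z):
    o,v=ray(c,px);return o+v*(z-o[2])/v[2]
def tri(c1,p1,c2,p2):
    o,v=ray(c1,p1);a,b=ray(c2,p2)
    t=np.linalg.lstsq(np.stack([v,-b],1),a-o,rcond=None)[0]
    return (o+v*t[0]+a+b*t[1])/2,np.linalg.norm(o+v*t[0]-a-b*t[1])
def proj(c,P):
    T=np.linalg.inv(np.array(c["cam_to_world"]));p=T[:3,:3]@np.array(P)+T[:3,3]
    x,y=p[0]/-p[2],-p[1]/-p[2];r=x*x+y*y;f=1+float(c["k1"])*r
    K=np.array(c["camera_matrix"]);return np.array([K[0,0]*x*f+K[0,2],K[1,1]*y*f+K[1,2]])
E
python3 - <<'E'
from h import *
print(ctrl.read_state())
for n in("scene","top","wrist"):
    c=shot(n,n+"0.png");print(n,np.round(c["cam_to_world"],3).tolist(),c["camera_matrix"],c["k1"])
print(c["T_tool_cam"])
E
```

```text
pics
{'t': 0.0, 'joints': array([ 1.00368421e+00,  1.81527742e-01,  1.60796474e+00, -9.44715943e-06,
        1.35378090e+00, -2.06291564e-01]), 'qvel': array([ 2.46995371e-05,  1.87320697e-04, -1.06264513e-04, -1.03888190e-03,
        1.56949995e-03,  1.63674683e-04]), 'effort': array([ 1.55488058e-03, -4.33840656e+01, -3.41864884e+01,  7.03086751e-02,
        3.82896164e-02, -9.44800172e-05]), 'ee_pos': array([0.20269993, 0.5375398 , 0.23783851]), 'orientation': array([ 3.30493805e-04,  8.22508117e-01,  5.68752751e-01, -7.72661579e-04]), 'force': array([0.16566591, 0.62841008, 0.1045545 ]), 'moment': array([-0.01231453,  0.05195005,  0.04276519]), 'grip_width': 0.08800650985124642}
scene [[-0.76, -0.53, 0.375, 0.96], [0.649, -0.634, 0.421, 0.469], [0.015, 0.564, 0.826, 1.071], [0.0, 0.0, 0.0, 1.0]] [[433.37547696   0.         251.46479197]
 [  0.         433.37547696 198.88564924]
 [  0.           0.           1.        ]] 0.044733381399756016
top [[-0.006, 0.997, -0.073, 0.471], [-1.0, -0.004, 0.016, 0.007], [0.015, 0.073, 0.997, 1.028], [0.0, 0.0, 0.0, 1.0]] [[366.63705637   0.         261.48157006]
 [  0.         366.63705637 188.1119766 ]
 [  0.           0.           1.        ]] -0.03958636354492359
wrist [[0.353, -0.901, -0.251, 0.138], [0.935, 0.34, 0.097, 0.562], [-0.002, -0.269, 0.963, 0.382], [0.0, 0.0, 0.0, 1.0]] [[288.94099018   0.         259.69107308]
 [  0.         288.94099018 192.44473131]
 [  0.           0.           1.        ]] -0.0145229776569757
[[ 9.99999722e-01  2.71227703e-04  6.94862748e-04  3.12174574e-07]
 [ 4.48246262e-04 -9.63095942e-01 -2.69157957e-01 -6.94207253e-02]
 [ 5.96216398e-04  2.69158193e-01 -9.63095796e-01 -1.44420450e-01]
 [ 0.00000000e+00  0.00000000e+00  0.00000000e+00  1.00000000e+00]]
```

View pics/scene0.png

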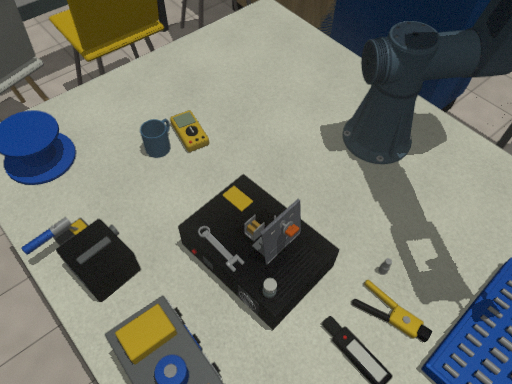

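View pics/top0.png

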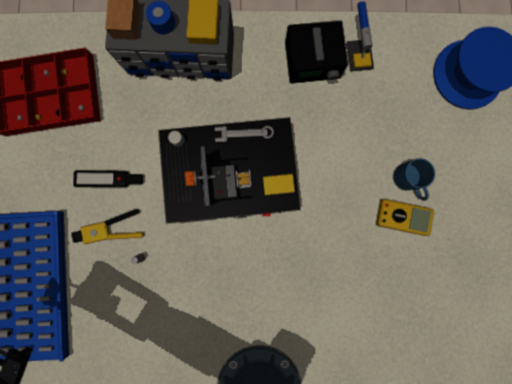

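View pics/wrist0.png

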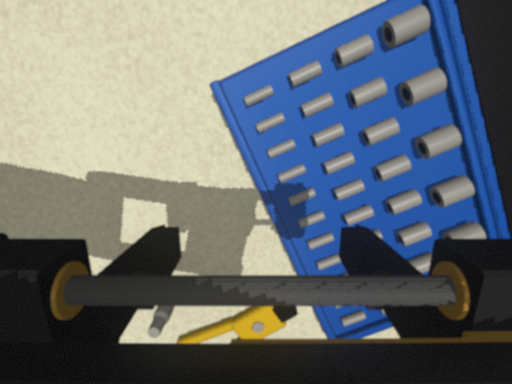

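The top view shows the unit (about 160-300, 118-222), with the hatch upright edge-on near column 205 and the orange wing at (190,178), to its left (+y). Next I'll measure the unit's corners, the hatch and the wing.

```bash
python3 - <<'E'
from h import *
c=load("top0.png");im=c["img"];s=load("scene0.png")
m=(im.max(2)<60).astype(np.uint8);m[:100]=0;m[240:]=0;m[:,:150]=0;m[:,310:]=0
m=cv2.morphologyEx(m,cv2.MORPH_OPEN,np.ones((3,3)))
m=cv2.morphologyEx(m,cv2.MORPH_CLOSE,np.ones((15,15)))
cs,_=cv2.findContours(m,0,2);k=max(cs,key=cv2.contourArea)
b=cv2.boxPoints(cv2.minAreaRect(k));print(b)
P=np.array([onz(c,p,.105) for p in b]);print(P.round(4),[np.linalg.norm(P[i]-P[i-1]).round(4) for i in range(4)],P.mean(0))
def orange(im):
    h=cv2.cvtColor(im,cv2.COLOR_BGR2HSV);m=((h[...,0]>3)&(h[...,0]<16)&(h[...,1]>190)&(h[...,2]>130)).astype(np.uint8)
    n,l,st,ce=cv2.connectedComponentsWithStats(m);return [(st[i],ce[i]) for i in range(1,n) if st[i][4]>15]
print(orange(im));print(orange(s["img"]))
cv2.imwrite("pics/a.png",np.hstack([cv2.resize(im[105:235,145:315],None,fx=4,fy=4,interpolation=2)]))
cv2.imwrite("pics/b.png",cv2.resize(s["img"][165:335,170:345],None,fx=4,fy=3.5,interpolation=2))
E
```

```text
[[157.2203   129.86928 ]
 [291.32965  117.009476]
 [300.3133   210.69597 ]
 [166.20395  223.55577 ]]
[[ 0.6896  0.2575  0.105 ]
 [ 0.7221 -0.0858  0.105 ]
 [ 0.4817 -0.1056  0.105 ]
 [ 0.4513  0.2311  0.105 ]] [np.float64(0.2398), np.float64(0.3448), np.float64(0.2411), np.float64(0.3381)] [0.58615696 0.07432873 0.105     ]
[(array([186, 172,   8,  13,  81], dtype=int32), array([189.08641975, 178.27160494]))]
[(array([286, 225,  13,  11,  81], dtype=int32), array([291.95061728, 229.4691358 ]))]
```

View pics/a.png

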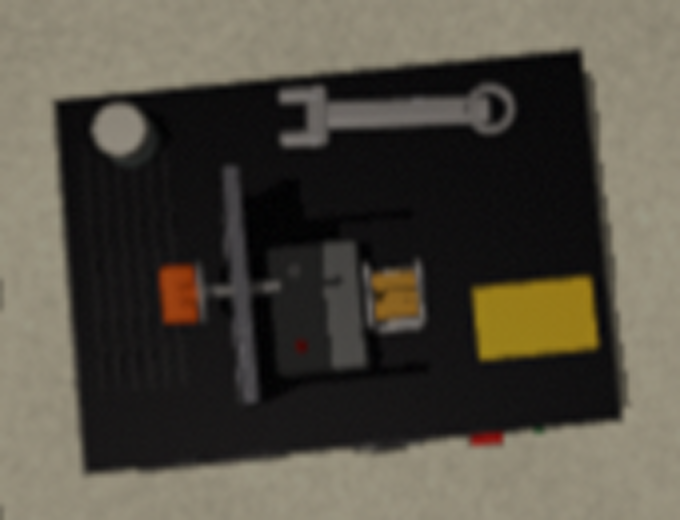

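View pics/b.png

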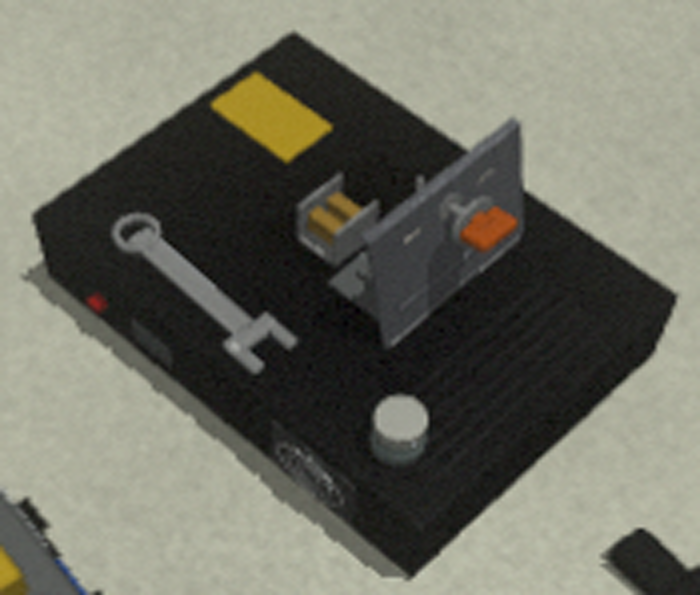

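```bash
cat >> h.py <<'E'
C=np.array([.5862,.0743,0]);YAW=0.092
RU=R.from_euler('z',YAW).as_matrix()
def u2w(p): return C+RU@np.array(p)
def w2u(p): return RU.T@(np.array(p)-C)
E
python3 - <<'E'
from h import *
c=load("top0.png");s=load("scene0.png")
P,e=tri(c,(189.1,178.3),s["img"] is not None and s,(292,229.5));print("orange",P,e,w2u(P))
# unit corners check in scene, known z
for p in[(-.12,-.17,.105),(-.12,.17,.105),(.12,.17,.105),(.12,-.17,.105)]:
    print(proj(s,u2w(p)),proj(c,u2w(p)))
# hatch top edge: scene ends in b.png coords -> px
a=lambda x,y:(170+x/4,165+y/3.5)
t=lambda x,y:(145+x/4,105+y/4)
for q,w in(((518,122),(250,403)),((368,238),(230,167))):
    P,e=tri(c,t(*w),s,a(*q));print("edge",P,e,w2u(P))
st=ctrl.read_state();print(q2R(st["orientation"]).round(3))
for n,p in(("hinge",(-.025,.065,.105)),("axis",(-.025,-.035,.105))):print(n,u2w(p))
E
```

```text
orange [0.5538058  0.15562469 0.21152341] 0.000857107355239059 [-0.02478589  0.08395683  0.21152341]
[242.70857799 172.75246388] [300.48901415 210.45728274]
[338.88578973 248.5761686 ] [165.64028371 223.62698762]
[274.13247091 315.43196817] [158.35010922 129.67314507]
[177.04313343 224.92149857] [290.63119745 117.29438492]
edge [0.49149465 0.11288339 0.22535061] 0.002216246897850963 [-0.09076017  0.04712083  0.22535061]
edge [0.62070907 0.12458118 0.22933784] 0.0036060158672384115 [0.03898248 0.04689819 0.22933784]
[[ 0.353  0.936 -0.001]
 [ 0.936 -0.353 -0.001]
 [-0.001 -0.    -1.   ]]
hinge [0.55533416 0.13672836 0.105     ]
axis [0.56452118 0.03715126 0.105     ]
```

```bash
cat >> h.py <<'E'
RT=np.stack([RU[:,1],RU[:,0],[0,0,-1]],1)  # goal tool axes at wing angle 0
def goal(pu,turn=0):
    s=ctrl.read_state();Rc=q2R(s["orientation"])
    Rg=RT@R.from_rotvec([0,0,turn],degrees=True).as_matrix()
    d=Rc.T@(u2w(pu)-s["ee_pos"]);r=R.from_matrix(Rc.T@Rg).as_rotvec(degrees=True)
    print("shift",d.round(4),"rot",r.round(2),"now u",w2u(s["ee_pos"]).round(4),"t",round(s["t"],2),"F",(RU.T@s["force"]).round(2),"M",(RU.T@s["moment"]).round(3),"w",round(s["grip_width"],4),"q",s["joints"].round(2))
E
python3 - <<'E'
from h import *
goal((-.07,.115,.26)); goal((-.07,.115,.21))
E
```

```text
shift [-0.2254  0.4091 -0.0218] rot [ -0.03   0.07 -25.94] now u [-0.3393  0.4966  0.238 ] t 0.15 F [-0.18  0.54  0.28] M [ 0.011 -0.025 -0.026] w 0.0884 q [ 1.    0.18  1.61  0.    1.35 -0.21]
shift [-0.2253  0.4091  0.0282] rot [ -0.03   0.07 -25.94] now u [-0.3393  0.4966  0.238 ] t 0.15 F [-0.18  0.54  0.28] M [ 0.011 -0.025 -0.026] w 0.0884 q [ 1.    0.18  1.61  0.    1.35 -0.21]
```

Request:
step_arm([
  [[-0.02,0.04,-0.022],[0,0,-3]],
  [[-0.045,0.085,-0.022],[0,0,-6]],
  [[-0.07,0.13,-0.022],[0,0,-9]],
  [[-0.095,0.175,-0.022],[0,0,-12]],
  [[-0.12,0.22,-0.022],[0,0,-15]],
  [[-0.145,0.265,-0.022],[0,0,-18]],
  [[-0.17,0.31,-0.022],[0,0,-21]],
  [[-0.195,0.355,-0.022],[0,0,-24]],
  [[-0.215,0.39,-0.022],[0,0,-26]],
  [[-0.225,0.409,-0.022],[0,0,-26]],
], gripper=1, newtons=20)

```text
t: 1.4
ee_pos: [0.5071, 0.1815, 0.2604]
orientation: [-0.0, 0.674, 0.738, -0.0]
force: [-0.4, 1.0, -0.1]
grip_width: 0.0004
```

Request:
step_arm([
  [[0,0,0],[0,0,0]],
  [[0,0,0],[0,0,0]],
])

```text
t: 1.65
ee_pos: [0.5054, 0.1841, 0.2605]
orientation: [-0.0, 0.673, 0.739, -0.0]
force: [0.2, 0.1, 1.7]
grip_width: 0.0003
```

```bash
python3 - <<'E'
from h import *
goal((-.07,.1,.205))
shot("wrist","w1.png");shot("scene","s1.png")
E
```

```text
shift [-0.0168  0.0004  0.0555] rot [-0.05 -0.03  0.09] now u [-0.0704  0.1168  0.2605] t 1.65 F [0.25 0.09 1.71] M [ 0.042  0.01  -0.008] w 0.0003 q [ 0.13  0.08  1.68  0.    1.39 -1.54]
```

View pics/w1.png

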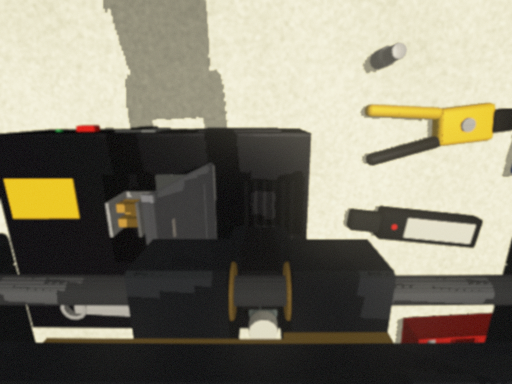

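View pics/s1.png

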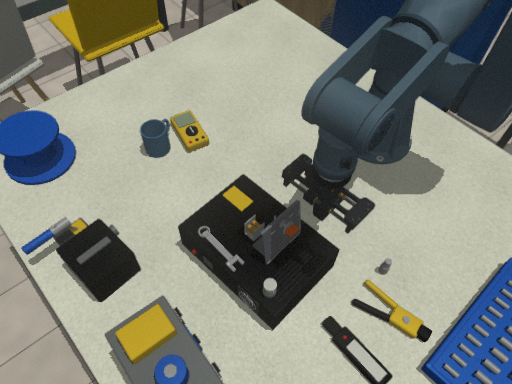

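Hatch upright, closed gripper on its outer side and clear of the wing. I'll lower it and work out the arc.

Request:
step_arm([
  [[0,0,0.015],[0,0,0]],
  [[-0.005,0,0.035],[0,0,0]],
  [[-0.01,0,0.05],[0,0,0]],
  [[-0.017,0,0.055],[0,0,0]],
  [[-0.017,0,0.055],[0,0,0]],
])

```text
t: 2.38
ee_pos: [0.5078, 0.1658, 0.2054]
orientation: [-0.0, 0.674, 0.739, -0.0]
force: [-0.4, 1.4, 1.2]
grip_width: 0.0005
```

```bash
python3 - <<'E'
from h import *
goal((-.07,.1,.205))
for th in np.arange(1.5,-.01,-.1):
    r=.11
    y=.065-r*np.cos(th)+.003*np.sin(th)+.0175;z=.105+r*np.sin(th)+.003*np.cos(th)
    print(round(th,2),round(y-.100,4),round(-(z-.205),4))
E
```

```text
shift [ 0.0017 -0.0003  0.0004] rot [-0.03  0.    0.02] now u [-0.0697  0.0983  0.2054] t 2.38 F [-0.27  1.45  1.19] M [ 0.026 -0.043 -0.006] w 0.0005 q [ 0.09  0.12  1.74 -0.    1.28 -1.57]
1.5 -0.0223 -0.0099
1.4 -0.0332 -0.0089
1.3 -0.044 -0.0068
1.2 -0.0546 -0.0036
1.1 -0.0647 0.0006
1.0 -0.0744 0.0058
0.9 -0.0835 0.012
0.8 -0.092 0.019
0.7 -0.0997 0.0268
0.6 -0.1066 0.0354
0.5 -0.1126 0.0446
0.4 -0.1176 0.0544
0.3 -0.1217 0.0646
0.2 -0.1247 0.0752
0.1 -0.1267 0.086
-0.0 -0.1275 0.097
```

Request:
step_arm([
  [[-0.01,0,0],[0,0,0]],
  [[-0.02,0,-0.003],[0,0,0]],
  [[-0.03,0,-0.004],[0,0,0]],
  [[-0.04,0,-0.004],[0,0,0]],
  [[-0.05,0,-0.003],[0,0,0]],
  [[-0.057,0,-0.002],[0,0,0]],
  [[-0.065,0,0.001],[0,0,0]],
  [[-0.074,0,0.006],[0,0,0]],
  [[-0.079,0,0.009],[0,0,0]],
  [[-0.084,0,0.012],[0,0,0]],
])

```text
t: 3.62
ee_pos: [0.5157, 0.0818, 0.1935]
orientation: [0.0, 0.674, 0.739, -0.0]
force: [0.0, 0.3, 0.9]
grip_width: 0.0006
```

```bash
python3 - <<'E'
from h import *
goal((-.07,.1,.205))
shot("scene","s2.png");shot("top","t2.png")
a=cv2.imread("pics/s2.png")[140:335,170:390];b=cv2.imread("pics/t2.png")[105:235,145:315]
cv2.imwrite("pics/c2.png",np.hstack([cv2.resize(a,(400,400)),cv2.resize(b,(400,400))]))
E
```

```text
shift [ 0.086  -0.0004 -0.0116] rot [-0.    0.04  0.05] now u [-0.0695  0.014   0.1935] t 3.62 F [0.04 0.32 0.94] M [ 0.158 -0.018  0.007] w 0.0006 q [-0.07  0.11  1.78 -0.    1.25 -1.73]
```

View pics/c2.png

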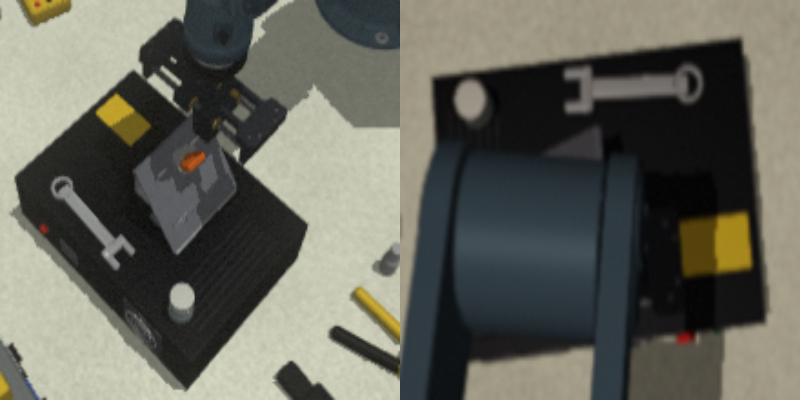

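The hatch is following the finger (about 50° open). I'll continue along the arc.

Request:
step_arm([
  [[-0.008,0,0.007],[0,0,0]],
  [[-0.016,0,0.015],[0,0,0]],
  [[-0.023,0,0.023],[0,0,0]],
  [[-0.029,0,0.033],[0,0,0]],
  [[-0.034,0,0.042],[0,0,0]],
  [[-0.038,0,0.053],[0,0,0]],
  [[-0.041,0,0.063],[0,0,0]],
  [[-0.043,0,0.072],[0,0,0]],
  [[-0.043,0,0.078],[0,0,0]],
  [[-0.043,0,0.08],[0,0,0]],
])

```text
t: 4.97
ee_pos: [0.5191, 0.0398, 0.1131]
orientation: [-0.0, 0.673, 0.739, -0.0]
force: [-0.2, -0.3, 2.1]
grip_width: 0.0004
```

Request:
step_arm([
  [[0,0,0.001],[0,0,0]],
  [[0,0,0.002],[0,0,0]],
  [[0,0,0.003],[0,0,0]],
])

```text
t: 5.35
ee_pos: [0.5196, 0.0398, 0.1108]
orientation: [0.0, 0.673, 0.739, 0.0]
force: [-1.3, -0.7, 0.4]
grip_width: 0.0005
```

```bash
python3 - <<'E'
from h import *
goal((-.07,-.02,.16))
E
```

```text
shift [ 0.0082 -0.0005 -0.0492] rot [ 0.   -0.    0.06] now u [-0.0695 -0.0282  0.1108] t 5.35 F [-1.36 -0.55  0.41] M [-0.025  0.147  0.03 ] w 0.0005 q [-0.15  0.22  1.85  0.    1.08 -1.82]
```

Request:
step_arm([
  [[0,0,0.001],[0,0,0]],
  [[0,0,0.001],[0,0,0]],
])

```text
t: 5.6
ee_pos: [0.5196, 0.0398, 0.1097]
orientation: [0.0, 0.673, 0.739, 0.0]
force: [-0.3, 0.0, 0.2]
grip_width: 0.0004
```

Request:
step_arm([
  [[0,0,0.001],[0,0,0]],
  [[0,0,0.001],[0,0,0]],
])

```text
t: 5.85
ee_pos: [0.5197, 0.0397, 0.1087]
orientation: [0.0, 0.673, 0.739, 0.0]
force: [0.3, 0.3, -0.1]
grip_width: 0.0001
```

Request:
step_arm([
  [[0,0,0.001],[0,0,0]],
  [[0,0,0.001],[0,0,0]],
])

```text
t: 6.1
ee_pos: [0.52, 0.0397, 0.1084]
orientation: [0.0, 0.673, 0.739, 0.0]
force: [0.0, -1.0, 4.0]
grip_width: 0.0004
```

Contact at z = 108.4 mm, which is the hatch lying flat. Now I'll lift and look.

Request:
step_arm([
  [[0,0,-0.02],[0,0,0]],
  [[0,0,-0.045],[0,0,0]],
  [[0,0,-0.07],[0,0,0]],
  [[0,0,-0.095],[0,0,0]],
  [[0.01,-0.02,-0.1],[0,0,0]],
  [[0.015,-0.04,-0.1],[0,0,0]],
  [[0.015,-0.05,-0.1],[0,0,0]],
  [[0.015,-0.05,-0.1],[0,0,0]],
])

```text
t: 7.1
ee_pos: [0.4682, 0.0499, 0.2077]
orientation: [0.0, 0.674, 0.739, 0.0]
force: [0.7, 0.2, 0.2]
grip_width: 0.0004
```

```bash
python3 - <<'E'
from h import *
goal((-.025,-.035,.17))
for n in("wrist","scene","top"): shot(n,n[0]+"3.png")
a=cv2.imread("pics/s3.png")[140:335,170:390];b=cv2.imread("pics/w3.png")
cv2.imwrite("pics/c3.png",np.hstack([cv2.resize(a,(300,300)),cv2.resize(b,(500,300))]))
E
```

```text
shift [-0.0216  0.0947  0.0378] rot [0.01 0.01 0.05] now u [-0.1197 -0.0135  0.2077] t 7.1 F [0.75 0.11 0.2 ] M [-0.003 -0.01   0.048] w 0.0004 q [-0.15 -0.03  1.89 -0.    1.27 -1.81]
```

View pics/w3.png

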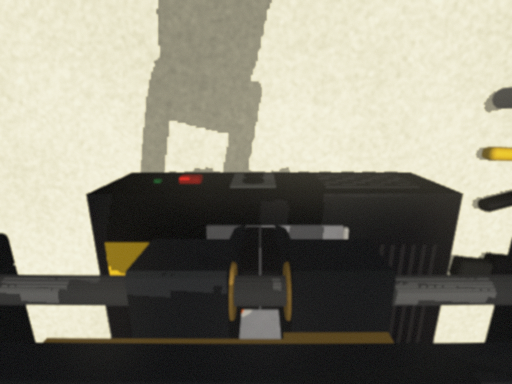

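View pics/s3.png

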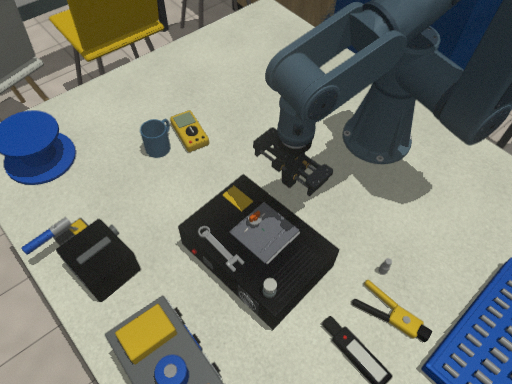

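View pics/t3.png

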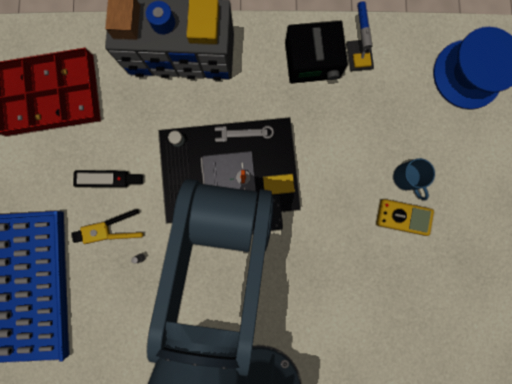

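The hatch is shut and flat (scene around 265,230; wing at 254,217). I'll check the wing's location.

```bash
python3 - <<'E'
from h import *
for f in("s3.png","t3.png"):
    c=load(f);im=c["img"];P=proj(c,u2w((-.025,-.035,.1485)));print(f,P)
    h=cv2.cvtColor(im,cv2.COLOR_BGR2HSV);m=((h[...,0]>2)&(h[...,0]<16)&(h[...,1]>150)&(h[...,2]>60)).astype(np.uint8)
    n,l,st,ce=cv2.connectedComponentsWithStats(m)
    for i in range(1,n):
        if st[i][4]>4 and np.linalg.norm(ce[i]-P)<20:print(st[i],ce[i],w2u(onz(c,ce[i],.1435)))
    x,y=P.astype(int);cv2.imwrite("pics/z"+f,cv2.resize(im[y-25:y+25,x-25:x+25],(380,380),interpolation=2))
cv2.imwrite("pics/z3.png",np.hstack([cv2.imread("pics/zs3.png"),cv2.imread("pics/zt3.png")]))
E
```

```text
s3.png [254.03517174 213.2860613 ]
[250 211  10  11  66] [254.45454545 215.95454545] [-0.02236796 -0.03084632  0.1435    ]
t3.png [242.9569585  176.40017884]
[241 170   5  13  49] [242.7755102  175.63265306] [-0.02255277 -0.03461342  0.1435    ]
```

View pics/z3.png

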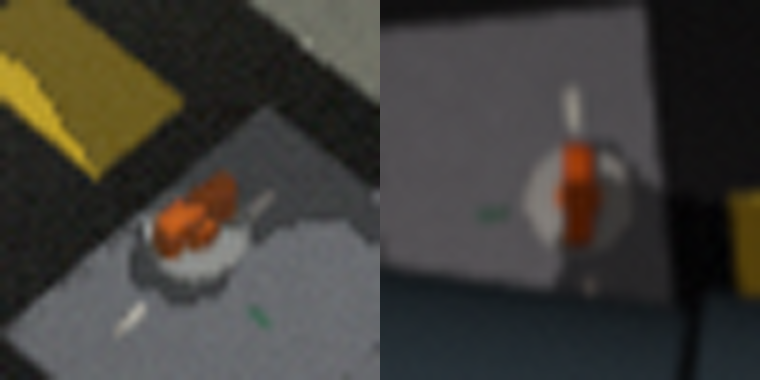

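Request:
step_arm([
  [[-0.005,0.02,0],[0,0,0]],
  [[-0.012,0.045,0],[0,0,0]],
  [[-0.018,0.07,0],[0,0,0]],
  [[-0.0215,0.09,0.01],[0,0,0]],
  [[-0.0215,0.0955,0.02],[0,0,0]],
  [[-0.0215,0.0955,0.028],[0,0,0]],
  [[-0.0215,0.0955,0.028],[0,0,0]],
  [[-0.0215,0.0955,0.028],[0,0,0]],
], gripper=0.2, newtons=20)

```text
t: 8.25
ee_pos: [0.5652, 0.0376, 0.18]
orientation: [0.0, 0.673, 0.739, 0.0]
force: [0.3, -1.0, 0.2]
grip_width: 0.0352
```

```bash
python3 - <<'E'
from h import *
goal((-.024,-.035,.133))
shot("wrist","w4.png");shot("scene","s4.png")
a=cv2.imread("pics/s4.png")[150:270,190:320];b=cv2.imread("pics/w4.png")
cv2.imwrite("pics/c4.png",np.hstack([cv2.resize(a,(350,350),interpolation=2),cv2.resize(b,(440,350))]))
E
```

```text
shift [-0.0003  0.0003  0.047 ] rot [0.01 0.   0.06] now u [-0.0243 -0.0347  0.18  ] t 8.25 F [ 0.17 -1.05  0.18] M [-0.002 -0.009  0.001] w 0.0352 q [-0.14  0.22  1.68 -0.    1.24 -1.81]
```

View pics/c4.png

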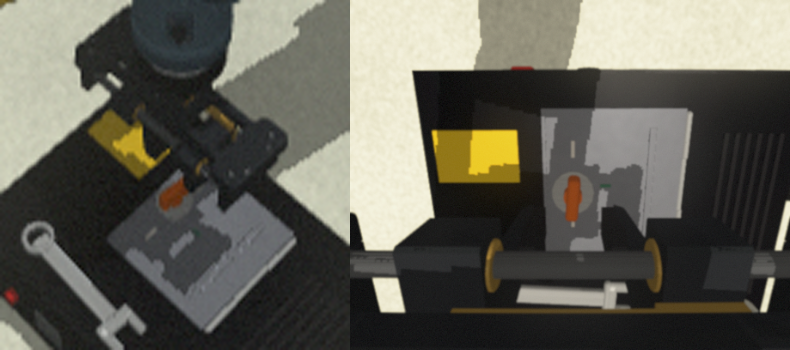

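```bash
python3 - <<'E'
from h import *
c=load("w4.png");im=c["img"]
print(proj(c,u2w((-.025,-.035,.1485))),proj(c,u2w((-.025,-.035,.1285))),proj(c,u2w((-.009,-.035,.1485))),proj(c,u2w((-.041,-.035,.1485))))
h=cv2.cvtColor(im,cv2.COLOR_BGR2HSV);m=((h[...,0]>2)&(h[...,0]<16)&(h[...,1]>150)&(h[...,2]>60)).astype(np.uint8)
n,l,st,ce=cv2.connectedComponentsWithStats(m)
for i in range(1,n):
    if st[i][4]>50:print(st[i],ce[i])
E
```

```text
[259.15394907 221.42592104] [259.21989897 211.22820463] [259.15028466 243.92106928] [259.15788867 197.85955195]
[249 193  21  50 737] [258.85753053 217.12347354]
```

The wing is where predicted, centred between the jaws. I'll descend and grip it.

Request:
step_arm([
  [[0,0,0.01],[0,0,0]],
  [[0,0,0.02],[0,0,0]],
  [[0,0,0.03],[0,0,0]],
  [[0,0,0.04],[0,0,0]],
  [[0,0,0.046],[0,0,0]],
  [[0,0,0.048],[0,0,0]],
  [[0,0,0.048],[0,0,0]],
])

```text
t: 9.22
ee_pos: [0.5656, 0.0374, 0.1317]
orientation: [0.0, 0.673, 0.739, 0.0]
force: [-0.1, -0.9, 0.0]
grip_width: 0.0354
```

Request:
step_arm([
  [[0,0,0],[0,0,0]],
  [[0,0,0],[0,0,0]],
  [[0,0,0],[0,0,0]],
  [[0,0,0],[0,0,0]],
  [[0,0,0],[0,0,0]],
], gripper=1, newtons=35)

```text
t: 9.85
ee_pos: [0.5658, 0.0372, 0.132]
orientation: [0.0, 0.674, 0.739, 0.0]
force: [0.8, -2.1, 0.3]
grip_width: 0.0096
```

```bash
python3 - <<'E'
from h import *
goal((-.024,-.035,.133))
shot("wrist","w5.png");shot("scene","s5.png")
a=cv2.imread("pics/s5.png")[150:270,190:320];b=cv2.imread("pics/w5.png")
cv2.imwrite("pics/c5.png",np.hstack([cv2.resize(a,(350,350),interpolation=2),cv2.resize(b,(440,350))]))
E
```

```text
shift [ 0.0001 -0.0003 -0.001 ] rot [0.04 0.03 0.05] now u [-0.0237 -0.0351  0.132 ] t 9.85 F [ 0.59 -2.12  0.34] M [-0.296 -0.08  -0.005] w 0.0096 q [-0.14  0.28  1.72 -0.    1.14 -1.81]
```

View pics/c5.png

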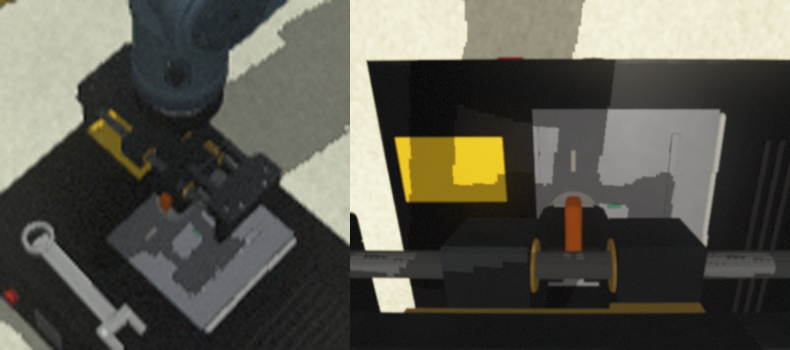

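Wing gripped at 9.6 mm width. Now I'll press in small steps, watching the force.

Request:
step_arm([
  [[0,0,0.001],[0,0,0]],
  [[0,0,0.002],[0,0,0]],
  [[0,0,0.003],[0,0,0]],
  [[0,0,0.003],[0,0,0]],
])

```text
t: 10.45
ee_pos: [0.5658, 0.0373, 0.1289]
orientation: [0.0, 0.673, 0.739, 0.0]
force: [1.0, -3.5, 2.5]
grip_width: 0.0097
```

Request:
step_arm([
  [[0,0,0.001],[0,0,0]],
  [[0,0,0.001],[0,0,0]],
])

```text
t: 10.7
ee_pos: [0.5658, 0.0373, 0.1279]
orientation: [0.0, 0.673, 0.739, 0.0]
force: [1.5, -4.1, 3.5]
grip_width: 0.0098
```

Request:
step_arm([
  [[0,0,0.001],[0,0,0]],
  [[0,0,0.001],[0,0,0]],
])

```text
t: 10.95
ee_pos: [0.5658, 0.0373, 0.1268]
orientation: [0.0, 0.673, 0.739, 0.0]
force: [3.0, -4.3, 3.5]
grip_width: 0.0098
```

Request:
step_arm([
  [[-0.0005,0.0003,0.001],[0,0,0]],
  [[-0.0005,0.0003,0.001],[0,0,0]],
])

```text
t: 11.2
ee_pos: [0.5658, 0.0372, 0.1256]
orientation: [-0.0, 0.673, 0.739, 0.0]
force: [2.6, -1.8, 3.6]
grip_width: 0.0097
```

Request:
step_arm([
  [[0,0,0.001],[0,0,0]],
  [[0,0,0.001],[0,0,0]],
])

```text
t: 11.45
ee_pos: [0.5658, 0.0372, 0.1246]
orientation: [-0.0, 0.673, 0.739, 0.0]
force: [2.1, -1.1, 2.7]
grip_width: 0.0098
```

Request:
step_arm([
  [[0,0,0.001],[0,0,0]],
  [[0,0,0.001],[0,0,0]],
])

```text
t: 11.7
ee_pos: [0.5658, 0.0372, 0.1236]
orientation: [-0.0, 0.673, 0.739, 0.0]
force: [2.4, -1.6, 3.7]
grip_width: 0.0095
```

Request:
step_arm([
  [[0,0.0002,0.0007],[0,0,0]],
  [[0,0.0002,0.0007],[0,0,0]],
])

```text
t: 11.95
ee_pos: [0.5658, 0.0372, 0.1229]
orientation: [-0.0, 0.673, 0.739, -0.0]
force: [1.3, -0.7, 3.6]
grip_width: 0.0097
```

Request:
step_arm([
  [[0,0,0.0007],[0,0,0]],
  [[0,0,0.0007],[0,0,0]],
])

```text
t: 12.2
ee_pos: [0.5659, 0.0372, 0.1222]
orientation: [-0.0, 0.673, 0.739, -0.0]
force: [1.2, -0.9, 4.9]
grip_width: 0.0096
```

Request:
step_arm([
  [[0,0,0.0007],[0,0,0]],
  [[0,0,0.0007],[0,0,0]],
])

```text
t: 12.45
ee_pos: [0.5659, 0.0372, 0.1215]
orientation: [-0.0, 0.673, 0.739, -0.0]
force: [0.7, 0.1, 5.4]
grip_width: 0.0097
```

Request:
step_arm([
  [[0,0,0.0006],[0,0,0]],
  [[0,0,0.0006],[0,0,0]],
])

```text
t: 12.7
ee_pos: [0.5659, 0.0371, 0.1214]
orientation: [-0.0, 0.673, 0.739, -0.0]
force: [-0.7, 0.8, 7.3]
grip_width: 0.0099
```

Request:
step_arm([
  [[0,0,0.0006],[0,0,0]],
  [[0,0,0.0006],[0,0,0]],
])

```text
t: 12.95
ee_pos: [0.566, 0.0371, 0.1213]
orientation: [-0.0, 0.673, 0.739, -0.0]
force: [-2.6, 0.6, 11.0]
grip_width: 0.0096
```

Request:
step_arm([
  [[0,0,0.0006],[0,0,0]],
  [[0,0,0.0006],[0,0,0]],
])

```text
t: 13.2
ee_pos: [0.5661, 0.0371, 0.1212]
orientation: [0.0, 0.673, 0.739, 0.0]
force: [-3.5, -0.1, 14.9]
grip_width: 0.0096
```

The force rises sharply at z ≈ 0.1214, so that is the floor, with a peak of 14.9 N. I'll back off to about 0.5 mm above it.

Request:
step_arm([
  [[0,0,-0.0012],[0,0,0]],
  [[0,0,-0.0022],[0,0,0]],
  [[0,0,-0.0022],[0,0,0]],
])

```text
t: 13.58
ee_pos: [0.5659, 0.0371, 0.122]
orientation: [-0.0, 0.673, 0.739, -0.0]
force: [0.1, 0.9, 4.4]
grip_width: 0.01
```

```bash
python3 - <<'E'
from h import *
goal((-.0245,-.035,.1218))
E
```

```text
shift [ 0.0001 -0.0009  0.0002] rot [-0.01 -0.01  0.06] now u [-0.0236 -0.0351  0.122 ] t 13.57 F [0.16 0.93 4.44] M [0.125 0.005 0.008] w 0.01 q [-0.14  0.3   1.72  0.    1.12 -1.81]
```

Request:
step_arm([
  [[0,0,0],[0,0,5]],
  [[0,0,0],[0,0,10]],
  [[0,0,0],[0,0,15]],
  [[0,0,0],[0,0,18]],
  [[0,0,0],[0,0,18]],
])

```text
t: 14.2
ee_pos: [0.5659, 0.0372, 0.1219]
orientation: [-0.0, 0.781, 0.625, -0.0]
force: [-0.7, 0.7, 4.2]
grip_width: 0.0094
```

```bash
python3 - <<'E'
from h import *
goal((-.0245,-.035,.1218),18)
E
```

```text
shift [-0.0002 -0.0009  0.0001] rot [-0.02 -0.01  0.08] now u [-0.0236 -0.0351  0.1219] t 14.2 F [-0.61  0.78  4.23] M [ 0.171 -0.064 -0.029] w 0.0094 q [-0.14  0.3   1.72  0.    1.12 -1.49]
```

18° is already past the slot's 11.5° of play, at only 0.03 N m, so the cam is clear. Continuing the turn.

Request:
step_arm([
  [[0,0,0],[0,0,6]],
  [[0,0,0],[0,0,12]],
  [[0,0,0],[0,0,18]],
  [[0,0,0],[0,0,24]],
  [[0,0,0],[0,0,27]],
  [[0,0,0],[0,0,27]],
])

```text
t: 14.95
ee_pos: [0.566, 0.0372, 0.1219]
orientation: [-0.0, 0.905, 0.426, 0.0]
force: [0.8, 1.6, 4.2]
grip_width: 0.0096
```

```bash
python3 - <<'E'
from h import *
goal((-.0245,-.035,.1218),45)
E
```

```text
shift [-0.0007 -0.0007  0.0001] rot [-0.02 -0.01  0.14] now u [-0.0235 -0.035   0.1219] t 14.95 F [0.99 1.55 4.24] M [0.277 0.014 0.052] w 0.0096 q [-0.14  0.3   1.72  0.    1.12 -1.02]
```

Request:
step_arm([
  [[0,0,0],[0,0,6]],
  [[0,0,0],[0,0,12]],
  [[0,0,0],[0,0,18]],
  [[0,0,0],[0,0,24]],
  [[0,0,0],[0,0,30]],
  [[0,0,0],[0,0,30]],
])

```text
t: 15.7
ee_pos: [0.5661, 0.0372, 0.122]
orientation: [-0.0, 0.984, 0.178, 0.0]
force: [0.8, 2.0, 3.4]
grip_width: 0.0097
```

```bash
python3 - <<'E'
from h import *
goal((-.0245,-.035,.1218),90)
E
```

```text
shift [-0.001  -0.0003  0.0002] rot [-2.00e-02 -1.00e-02  1.52e+01] now u [-0.0235 -0.0351  0.122 ] t 15.7 F [0.94 1.94 3.39] M [ 0.301 -0.094  0.015] w 0.0097 q [-0.14  0.3   1.72  0.    1.12 -0.5 ]
```

Request:
step_arm([
  [[0,0,0],[0,0,6]],
  [[0,0,0],[0,0,11]],
  [[0,0,0],[0,0,15]],
  [[0,0,0],[0,0,15]],
])

```text
t: 16.2
ee_pos: [0.5661, 0.0372, 0.122]
orientation: [-0.0, 0.999, 0.048, 0.0]
force: [0.7, 2.7, 5.0]
grip_width: 0.0097
```

```bash
python3 - <<'E'
from h import *
goal((-.0245,-.035,.1218),90)
shot("wrist","w6.png")
E
```

```text
shift [-0.0011 -0.0001  0.0002] rot [-0.02 -0.01  0.25] now u [-0.0234 -0.0351  0.122 ] t 16.2 F [0.97 2.63 5.  ] M [ 0.353 -0.183 -0.054] w 0.0097 q [-0.14  0.3   1.72  0.    1.12 -0.24]
```

View pics/w6.png

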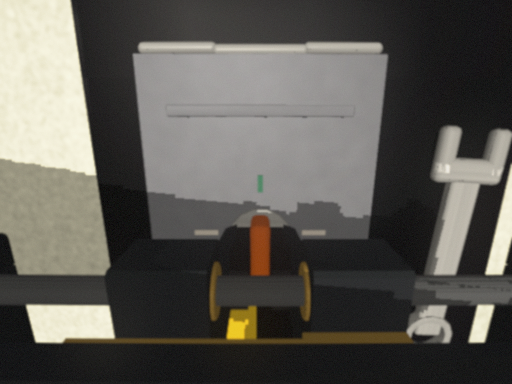

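The wing lines up with the green mark at (260,183). I'll ease up gently so the cam rises into its catch, then release.

Request:
step_arm([
  [[0,0,-0.001],[0,0,0]],
  [[0,0,-0.002],[0,0,0]],
  [[0,0,-0.002],[0,0,0]],
])

```text
t: 16.62
ee_pos: [0.5661, 0.0372, 0.1241]
orientation: [-0.0, 0.999, 0.047, 0.0]
force: [1.3, 3.5, 3.0]
grip_width: 0.0099
```

Request:
step_arm([
  [[0,0,-0.0005],[0,0,0]],
  [[0,0,-0.001],[0,0,0]],
  [[0,0,-0.001],[0,0,0]],
])

```text
t: 17.0
ee_pos: [0.5661, 0.0371, 0.125]
orientation: [-0.0, 0.999, 0.047, 0.0]
force: [2.4, 3.1, 3.5]
grip_width: 0.0098
```

Request:
step_arm([
  [[0,0,-0.0005],[0,0,0]],
  [[0,0,-0.001],[0,0,0]],
  [[0,0,-0.001],[0,0,0]],
])

```text
t: 17.38
ee_pos: [0.566, 0.0371, 0.1256]
orientation: [-0.0, 0.999, 0.046, -0.0]
force: [3.3, 5.3, -0.2]
grip_width: 0.0098
```

The force drops sharply to zero at z = 0.1256, about 4.2 mm above the floor, so the catch is holding. Opening the jaws and lifting clear.

Request:
step_arm([
  [[0,0,0],[0,0,0]],
  [[0,0,0],[0,0,0]],
  [[0,0,0],[0,0,0]],
  [[0,0,0],[0,0,0]],
], gripper=0.2)

```text
t: 17.88
ee_pos: [0.5659, 0.0368, 0.1259]
orientation: [0.0, 0.999, 0.046, -0.0]
force: [-0.6, -0.1, 0.2]
grip_width: 0.0352
```

Request:
step_arm([
  [[0,0,-0.01],[0,0,0]],
  [[0,0,-0.03],[0,0,0]],
  [[0,0,-0.055],[0,0,0]],
  [[0,0,-0.08],[0,0,0]],
  [[0,0,-0.1],[0,0,0]],
  [[0,-0.02,-0.11],[0,0,0]],
  [[0,-0.04,-0.11],[0,0,0]],
  [[0,-0.06,-0.11],[0,0,0]],
  [[0,-0.08,-0.11],[0,0,0]],
  [[0,-0.08,-0.11],[0,0,0]],
])

```text
t: 19.12
ee_pos: [0.558, 0.1186, 0.2353]
orientation: [-0.0, 0.999, 0.048, -0.001]
force: [0.7, -0.6, -0.2]
grip_width: 0.0354
```

```bash
python3 - <<'E'
from h import *
goal((-.0245,-.035,.1218),90)
w=shot("wrist","w7.png");s=shot("scene","s7.png");t=shot("top","t7.png")
for c in(w,s,t):
    im=c["img"];P=proj(c,u2w((-.025,-.035,.13)))
    h=cv2.cvtColor(im,cv2.COLOR_BGR2HSV);m=((h[...,0]>2)&(h[...,0]<16)&(h[...,1]>150)&(h[...,2]>60)).astype(np.uint8)
    n,l,st,ce=cv2.connectedComponentsWithStats(m)
    print(P,[(st[i].tolist(),ce[i].round(1)) for i in range(1,n) if st[i][4]>8 and np.linalg.norm(ce[i]-P)<50])
a=s["img"][140:335,170:390];cv2.imwrite("pics/c7.png",np.hstack([cv2.resize(a,(350,350),interpolation=2),cv2.resize(w["img"],(440,350))]))
E
```

```text
shift [-0.0006  0.0817  0.1135] rot [-0.01  0.07  0.22] now u [-0.024   0.0467  0.2353] t 19.12 F [ 0.62 -0.67 -0.22] M [-0.099  0.059  0.033] w 0.0354 q [ 0.    0.17  1.62  0.    1.35 -0.09]
[258.95018025 272.52551643] [([254, 256, 14, 20, 221], array([260.2, 266.7]))]
[253.89307255 217.16917437] []
[243.21927002 177.19097847] [([237, 174, 13, 6, 52], array([242.8, 176.4]))]
```

View pics/c7.png

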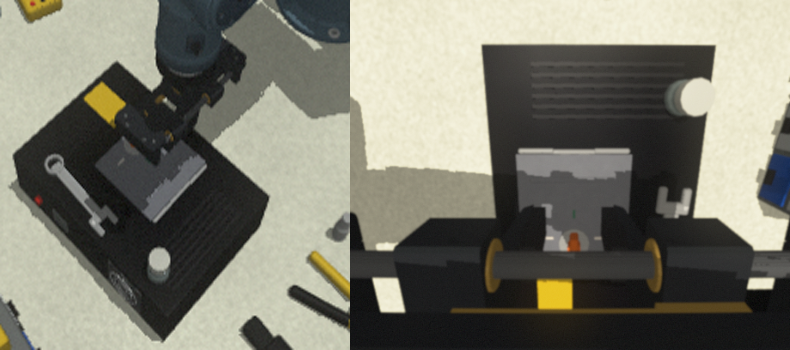

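View pics/t7.png

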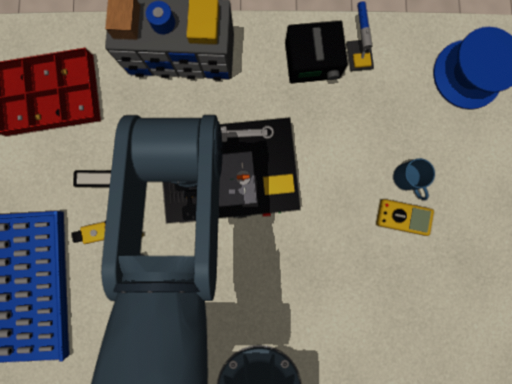

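Request:
step_arm([
  [[-0.02,0,-0.02],[0,0,0]],
  [[-0.05,0,-0.03],[0,0,0]],
  [[-0.08,0,-0.03],[0,0,0]],
  [[-0.11,0,-0.03],[0,0,0]],
  [[-0.14,0,-0.03],[0,0,0]],
  [[-0.16,0,-0.03],[0,0,0]],
  [[-0.16,0,-0.03],[0,0,0]],
  [[-0.16,0,-0.03],[0,0,0]],
])

```text
t: 20.27
ee_pos: [0.4001, 0.1014, 0.2663]
orientation: [0.0, 0.999, 0.046, 0.001]
force: [0.2, -0.7, 0.6]
grip_width: 0.0351
```

```bash
python3 - <<'E'
from h import *
s=shot("scene","s8.png");t=shot("top","t8.png");q=[]
for c in(s,t):
    im=c["img"];P=proj(c,u2w((-.025,-.035,.14)))
    h=cv2.cvtColor(im,cv2.COLOR_BGR2HSV);m=((h[...,0]>2)&(h[...,0]<16)&(h[...,1]>150)&(h[...,2]>60)).astype(np.uint8)
    n,l,st,ce=cv2.connectedComponentsWithStats(m)
    k=[i for i in range(1,n) if st[i][4]>8 and np.linalg.norm(ce[i]-P)<15];print(P,[(st[i].tolist(),ce[i]) for i in k])
    if k:q.append(ce[k[0]])
if len(q)==2:
    P,e=tri(s,q[0],t,q[1]);print(w2u(P),e)
x=[cv2.resize(c["img"][y-40:y+40,a-40:a+40],(390,390),interpolation=2) for c,a,y in((s,262,225),(t,235,176))]
cv2.imwrite("pics/c8.png",np.hstack(x))
E
```

```text
[253.96939099 215.08356184] [([250, 212, 10, 11, 66], array([254.24242424, 217.31818182]))]
[243.07882585 176.76757882] [([237, 174, 13, 6, 51], array([242.80392157, 176.49019608]))]
[-0.02384927 -0.03366059  0.13227612] 0.0013778790438147015
```

View pics/c8.png

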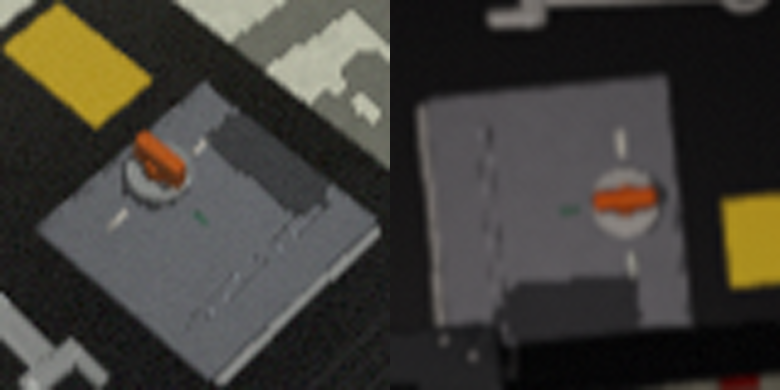

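```bash
python3 -c "
from cell import ctrl
print(ctrl.sign_off())"
```

```text
the job is handed in; nothing more can be done
None
```

The hatch is shut and the fastener is turned to locked. I handed the job in at about 20 s, with the robot clear of everything.

- **Closing:** I swung the hatch shut with the closed fingertips near its free edge. It bottomed at z = 108.4 mm with about 4 N.
- **Pressing:** I gripped the wing and pressed it in small steps. The sharp rise in force came at about 10.5 mm. The force peaked at about 15 N, closer to the 18 N limit than I wanted, because I sent several press steps at once. I then backed off about 0.6 mm.
- **Turning:** The wing turned 90° clockwise with a twisting moment of 0.06 N m or less. Easing off, the force fell to zero at 4.2 mm above the floor, so the cam was in its catch.

**Last checks:** In the final pictures the hatch lies flat. The wing is across, in line with the green mark, and sits about 6 mm lower than when sprung out. The spanner looked undisturbed in the last views. I did not measure the positions of the other loose things again, but the robot never went near them. None of the checks disagreed.

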